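# Park a freshly lacquered tea caddy under the dust cover

## Robot

A 7-joint arm with a two-finger parallel gripper is mounted at the origin on the work surface. World frame = base frame: x ahead of the robot, y to its left, z up, the work surface at z = 0. Lengths are in m, angles in rad, forces in N, time in s.
With the tool pointing down it reaches from about 0.375 to 0.925 m from the base axis. Payload 3.1 kg.
Tool frame: the origin (TCP) lies on the front face of the gripper's body, between the roots of the fingers; the fingertips stand 73 mm ahead of it and the grasp point (between the pads) lies 54 mm ahead of it (ctrl.grip_depth is the distance from the TCP to the grasp point, in m); z points along the fingers, y is the line along which they close (so a half turn about z gives the same grasp; the last joint's range is limited). The gripper opens to 85 mm and grips with 20 to 120 N. Pads are 22 mm wide; open, the fingers measure 114 mm over their backs; the gripper's body (76 mm by 85 mm) begins 54 mm behind the grasp point. The pads swing forward as they close: fully open they stand 13 mm farther back than shut.
Start: joints at [1.21, 0.383, 0.044, 1.598, -0.018, 1.161, -0.05], TCP at [0.169, -0.628, 0.304] pointing down, gripper open.
Joint ranges: [-2.61, 2.61], [-0.41, 2.15], [-1.48, 1.57], [0, 2.5], [-1.57, 4.71], [0.05, 1.97], [-2.85, 2.85]. Speed limits (rad/s): [2.79, 2.79, 3.14, 3.14, 3.14, 3.14, 3.14].

## Interface

Orientations are given as [roll, pitch, yaw] about the fixed x, y, z axes, in that order (R = Rz(yaw) Ry(pitch) Rx(roll)).
In Python, from station import ctrl gives the robot as it stands.
- The arm moves only by the shell command python3 -m crank 'ROWS' [FORCE]. ROWS is a JSON object of lists of equal length, an entry for each row: "dr": the turn, a rotation vector about the tool's x, y, z in degrees, a list of three; "xyz": the shift along the tool's x, y, z in mm, a list of three; "fingers": the opening in per cent of the stroke, from 0 (shut) to 100 (fully open). In form: {"dr": [[ax, ay, az], ...], "xyz": [[dx, dy, dz], ...], "fingers": [fingers, ...]}. A call has 1 to 20 rows; each row is the pose to reach, as a shift and turn from the pose commanded when the call began, along the tool's axes at that moment; what a row does not reach only later rows make up. A row lasts 1/12 s, in which the tool goes at most 41.7 mm and 7.16 degrees, less where a joint would pass 70% of its speed; a pose out of reach is approached as far as the arm can. A call with a gripper value outside its range is refused whole. The fingers move at their own pace and stop on an object; FORCE is the grip in N (left out, the last holds). Time passes only in rows, so rows that repeat a pose let the fingers close. It gives the time, the measured TCP pose, the force, the opening and the grip force at its end, in the units of the state.
- ctrl.sense(): the state, without advancing time (a new reading comes with each control period).
- ctrl.get_image(name): name is "side" or "top"; returns the picture (480x640x3 uint8, blue, green, red); there is no depth.
- ctrl.camera_info(name): a dict with "fx", "fy", "cx", "cy" (pixels), "origin" and "orientation" of the camera in the world. Camera axes: x right, y down, z forward; pixel columns grow to the right and rows downward; lengths in m; the calibration is good to about 2 mm. A picture is of the moment at which its call begins. camera_info takes no time and is no camera call.
- ctrl.close_job(): hands the job in; it is judged then, once.
The state is a dict: "clock": time; "qpos": joint angles; "qvel": joint speeds; "tau": joint torques, N m; "tool_pos": TCP position; "ee_rot": TCP orientation; "ft_force": force on the tool from outside, world axes, zero at the start; "moment": the same for the moment, N m; "opening": finger opening in m; "gripper_force": force on a finger pad.
Only numpy, scipy, OpenCV 4.12 (cv2) and the standard library are available. Lean on these libraries where they do the work, as an engineer would, in place of code of your own. Each camera call takes 0.05 s, during which the arm holds its last target. There are 200 camera calls.

## Task

Using the wooden carrying board's upright grip, slide the board with the freshly lacquered caddy through the gap and under the clear dust cover, press it in against the sprung buffer until its plate is past the keeper block, then slide it across behind the keeper to the side stop and let go. Work gently: never touch the caddy itself, keep it standing near the middle of the plate and clear of the bay, do not ram the bay, and leave the pot, bottle and brush where they are.

Things in the scene. Friction and masses are not known exactly. Their poses are not given: they have to be found in the camera images.
- board: Loose carrying board of pale wood, 0.2 kg, 12 mm thick, flat on the bench. Origin on its underside below the upright grip; x points from grip to plate, z up. Stem 24 mm wide, x=-25 to +130 mm; plate 80 mm long (x=130 to 210), 90 mm wide, front corners rounded at 12 mm, rear edge square.
- grip (a point): Point in the board's upright grip, a wooden block 44 mm along x, 14 mm along y, its top 60 mm above the bench: pinch it across y. The point is 40 mm above the board's underside, on the origin's vertical; same axes as the board.
- plate (a point): Centre of the board's plate on its upper face, 170 mm ahead of the grip, 12 mm above the bench; same axes as the board.
- caddy: Loose round dark-lacquered tea caddy, 62 mm diameter, 65 mm tall, 0.08 to 0.17 kg, wet (not to be touched), standing on the plate. Origin at the centre of its underside, z up.
- bay: Fixed parking bay. Origin on the bench, mid-gap; x points in, y left, z up. Right of the gap: straight guide, inner face y=-48 mm, x=-30 to +200. Left: the keeper, a block from y=+48 to +90, 20 mm thick along x; the gap is 96 wide. The keeper's front face is anywhere from x=0 to +30 mm, different each time and not reported: feel for it. Guide, keeper and side stop are 30 mm high.
- side_stop (a point): Front end (bay x=+10 mm, y=+78, 15 mm high) of the inner face of the side stop, the wall left of the pocket behind the keeper; it runs from bay x=+10 to +200 mm. Bay axes. A plate against it has its centre at bay y=+33 mm.
- gap (a point): Mid-gap, 15 mm above the bay's origin; bay axes. Beyond it, at the back, is a sprung rubber-faced buffer. Its free face is 95 mm behind the keeper's front face, wherever that is; it needs 4 N to start and 8 N at its end, 13 mm farther in, where a plate's rear edge is 8 mm past the keeper. Released behind the keeper, the plate is pushed back against it.
- cover_edge (a point): Middle of the lower front edge of the clear dust cover: bay x=+20 mm, y=+15, 100 mm above the bench. The cover is 6 mm thick and spans bay x=+20 to +210, y=-90 to +120, on four thin posts at its corners. The hand must stay in front of it; beneath it the board cannot be lifted over the keeper. Bay axes.
- pot: Bystander: white open pot, 90 mm diameter, 75 mm tall; origin under its centre.
- bottle: Bystander: white bottle, 52 mm diameter, 110 mm tall; origin under its centre.
- brush: Bystander: flat brush 170 mm long lying along its own x; origin under its middle.
There are look-alikes about, which are no part of the job. Of the things shaped like the board, the wood one is meant.

How it is judged:
By the outcome, as a careful person would: the job done as asked, in the order asked, and still so for the second after the job is handed in, with the robot touching nothing.
It also fails if it takes over 45 s, if anything falls off the work surface, if the arm or the gripper's body presses on something with over 40 N, if the wrist force passes 120 N, or if a joint passes its speed limit or range.

## Working session

There is one attempt and no reset: what is moved stays moved. The work goes in short steps, Python scripts to look and compute and a shell command to move; the robot and the scene stay as the last step left them, time stands still between calls to the robot, and variables do not carry over. Pictures are saved under pics/ and viewed, at most 11 in all, crops included, and the job is handed in when it is done.

```bash
mkdir -p pics; python3 - <<'E'
from station import ctrl
import cv2
for n in("side","top"):
    cv2.imwrite(f"pics/{n}0.png",ctrl.get_image(n)); print(n,ctrl.camera_info(n))
print(ctrl.sense())
E
```

```text
side {'fx': 595.973673710045, 'fy': 595.973673710045, 'cx': 315.9475733820729, 'cy': 236.46895435468076, 'origin': array([0.04592602, 0.89155314, 1.18089996]), 'orientation': array([-2.40129462,  0.01532206, -2.64877387])}
top {'fx': 539.1620405330281, 'fy': 539.1620405330281, 'cx': 313.6313208654379, 'cy': 245.8915789844463, 'origin': array([0.40416123, 0.00612646, 1.25303389]), 'orientation': array([-3.03651574, -0.00345601, -1.54222689])}
{'clock': 0.1, 'qpos': array([ 1.21019493,  0.38378832,  0.04381292,  1.59946018, -0.0179126 ,
        1.16121124, -0.04990828]), 'qvel': array([-0.00012723, -0.00182442, -0.00048546, -0.0039786 ,  0.00040846,
        0.00059711, -0.00046816]), 'tau': array([ 2.37719767e-03, -4.34726322e+01,  1.02924295e+00, -2.50453824e+01,
        1.09128031e-02,  5.41915448e-03,  2.63431410e-06]), 'tool_pos': array([ 0.16870137, -0.6269972 ,  0.30256949]), 'ee_rot': array([-3.13912003e+00,  1.10971111e-04,  2.62889375e-01]), 'ft_force': array([-0.89357903,  0.32933838,  0.03078474]), 'moment': array([-0.00714251,  0.0499451 , -0.00835708]), 'gripper_force': 0.0, 'opening': 0.08557798109935662}
```

View pics/top0.png

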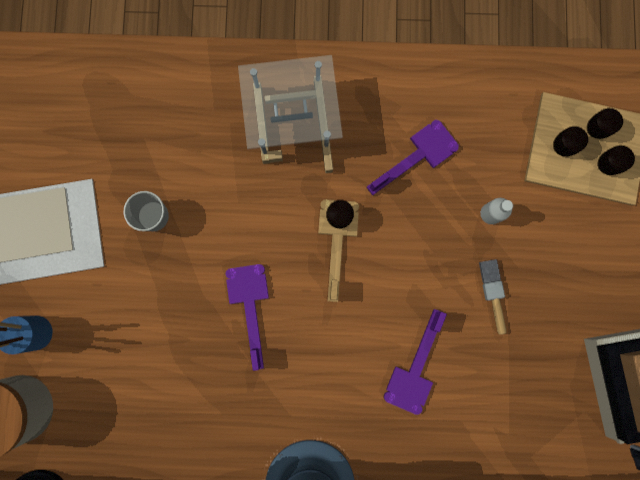

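View pics/side0.png

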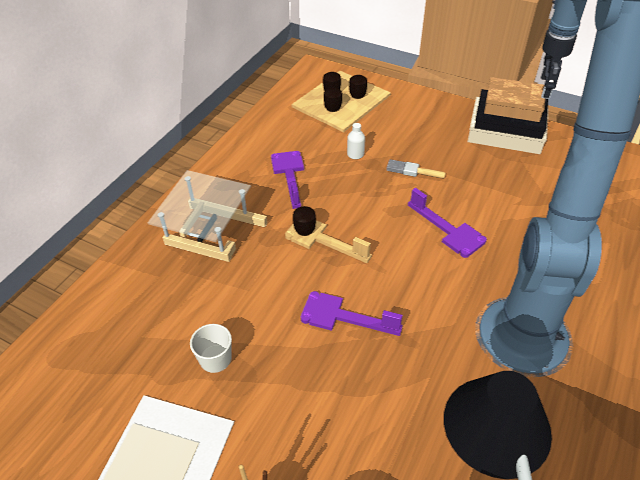

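The top view shows the wooden board with its plate at (338,215) and grip at about (334,290), and the bay at about (290,110) opening toward the robot. The pot is at (146,212), the bottle at (496,211) and the brush at (494,297). The side view agrees: caddy at (304,221), bay at (205,215). I'll zoom in next.

```bash
cat > h.py <<'E'
import numpy as np, cv2
from scipy.spatial.transform import Rotation as R
from station import ctrl
def ray(n,uv):
    c=ctrl.camera_info(n); uv=np.atleast_2d(uv).astype(float)
    d=np.c_[(uv[:,0]-c['cx'])/c['fx'],(uv[:,1]-c['cy'])/c['fy'],np.ones(len(uv))]
    return c['origin'],R.from_euler('xyz',c['orientation']).apply(d)
def onz(n,uv,z):
    o,d=ray(n,uv); return o+d*((z-o[2])/d[:,2])[:,None]
def pix(n,p):
    c=ctrl.camera_info(n); q=R.from_euler('xyz',c['orientation']).inv().apply(np.atleast_2d(p)-c['origin'])
    return np.c_[q[:,0]/q[:,2]*c['fx']+c['cx'],q[:,1]/q[:,2]*c['fy']+c['cy']]
E
python3 - <<'E'
import cv2,numpy as np
from h import *
t=cv2.imread('pics/top0.png'); s=cv2.imread('pics/side0.png')
cv2.imwrite('pics/tz.png',cv2.resize(t[45:180,225:355],None,fx=4.4,fy=4.4,interpolation=cv2.INTER_CUBIC))
cv2.imwrite('pics/sz.png',cv2.resize(s[165:265,145:275],None,fx=6,fy=6,interpolation=cv2.INTER_CUBIC))
b=cv2.resize(t[185:310,290:390],None,fx=4.6,fy=4.6,interpolation=cv2.INTER_CUBIC)
cv2.imwrite('pics/bz.png',b)
E
```

```text
(no output)
```

View pics/tz.png

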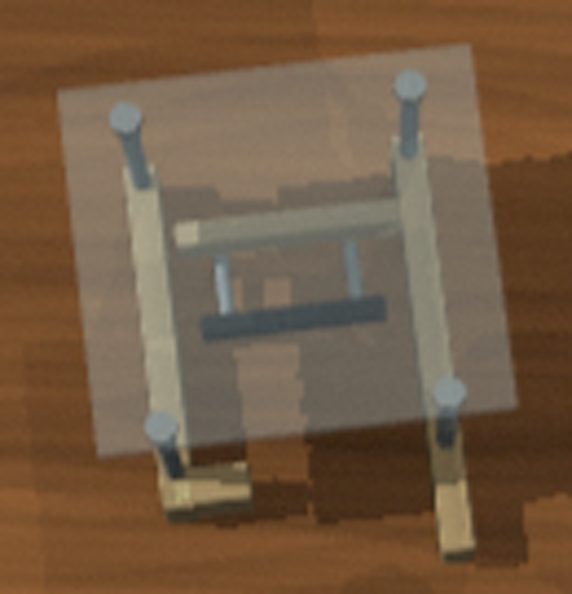

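View pics/sz.png

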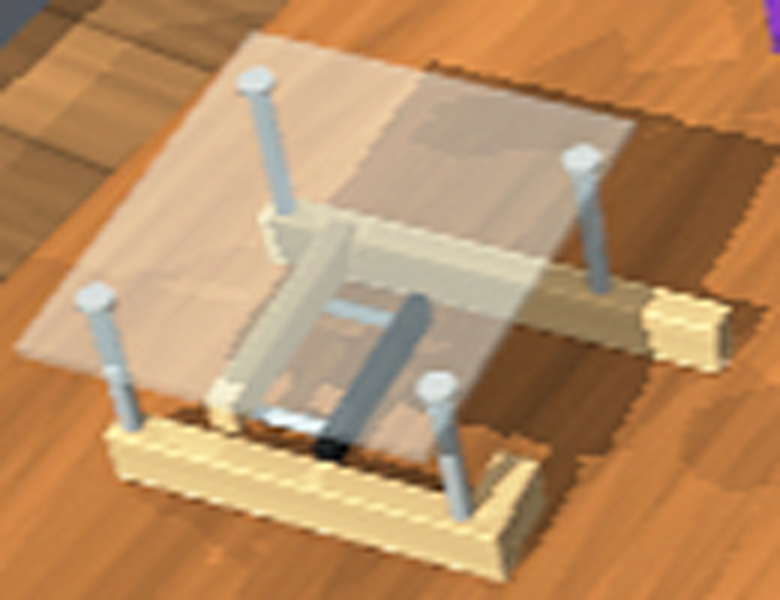

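View pics/bz.png

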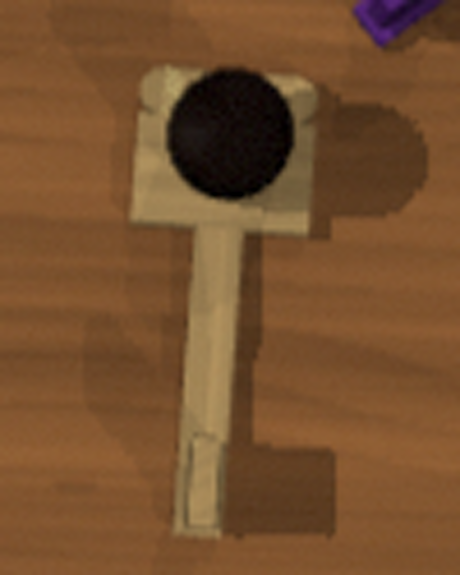

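The top zoom shows the cover corners at crop pixels (58,92), (470,45), (517,407) and (98,457). The guide's front end is at (440–470,543), the keeper's front top edge runs (168,508)–(250,497), and the buffer is dark at (203–385,320). The side zoom confirms the L-shaped keeper and side stop on the near (left) side. The board zoom shows the plate's rear corners at (130,220) and (308,235), the grip top at (187–222,434–527) and the caddy top at (230,133).

```bash
cat >> h.py <<'E'
def fit(loc,w):  # 2D rigid fit -> origin, yaw, residuals mm
    loc=np.array(loc,float);w=np.array(w)[:,:2]
    a=loc-loc.mean(0);b=w-w.mean(0)
    y=np.arctan2((a[:,0]*b[:,1]-a[:,1]*b[:,0]).sum(),(a*b).sum())
    M=np.array([[np.cos(y),-np.sin(y)],[np.sin(y),np.cos(y)]])
    t=w.mean(0)-M@loc.mean(0)
    return t,y,M,(w-(loc@M.T+t))*1e3
E
python3 - <<'E'
from h import *
np.set_printoptions(precision=4,suppress=True)
T=lambda p:np.array(p)/4.4+[225,45]-0.4
S=lambda p:np.array(p)/6+[145,165]-0.4
B=lambda p:np.array(p)/4.6+[290,185]-0.4
cov=onz('top',T([(58,92),(470,45),(517,407),(98,457)]),.103)
loc=np.array([(210,120),(210,-90),(20,-90),(20,120)])/1e3
t,y,M,r=fit(loc,cov); print('bay top',t,np.degrees(y),r.round(1).tolist())
covs=onz('side',S([(18,350),(252,33),(636,124)]),.103)
t2,y2,M2,r2=fit(loc[:3],covs); print('bay side',t2,np.degrees(y2),r2.round(1).tolist())
f=lambda w:((w[:,:2]-t)@M*1e3).round(1).tolist()
print('guide front top (-30,-48),(-30,-?)',f(onz('top',T([(440,543),(470,543)]),.03)))
print('keeper front top edge',f(onz('top',T([(168,508),(250,497),(249,475)]),.03)))
print('keeper side',f(onz('side',S([(540,463),(500,540)]),.03)))
print('buffer front',f(onz('top',T([(205,338),(385,318)]),.02)))
g=onz('top',B([(187,525),(217,527),(220,434),(190,434)]),.06)
p=onz('top',B([(130,220),(308,235)]),.012)
e=onz('top',B([(175,533),(218,535)]),.012)
tb,yb,Mb,rb=fit(np.array([(130,45),(130,-45),(-25,12),(-25,-12),(-22,7),(-22,-7),(22,-7),(22,7)])/1e3,np.r_[p,e,g]);print('board',tb,np.degrees(yb),rb.round(1).tolist())
c=onz('top',B([(230,133)]),.065);print('caddy',c,(c[:,:2]-tb)@Mb)
print('grip in bay',(tb-t)@M,'relyaw',np.degrees(yb-y), 'plate/bay',(tb+Mb@[.17,0]-t)@M)
s=cv2.imread('pics/side0.png');t_=cv2.imread('pics/top0.png')
print('origin bay reproj grip side',pix('side',[*tb,.06]))
cv2.imwrite('pics/g.png',cv2.resize(s[200:270,280:380],None,fx=6,fy=6))
E
```

```text
bay top [0.7336 0.0359] 8.55615672488574 [[0.1, -0.2], [-0.1, 0.0], [0.2, 0.2], [-0.2, 0.0]]
bay side [0.7356 0.0349] 8.864047860438909 [[-0.2, 0.4], [0.9, -0.4], [-0.7, -0.0]]
guide front top (-30,-48),(-30,-?) [[-25.7, -47.3], [-27.5, -63.0]]
keeper front top edge [[10.2, 92.8], [10.9, 49.2], [22.8, 48.4]]
keeper side [[12.1, 50.2], [9.5, 95.9]]
buffer front [[103.1, 63.4], [102.6, -33.6]]
board [ 0.4354 -0.0419] -2.739389942328962 [[-0.5, -0.2], [-1.3, -0.2], [-0.5, -1.4], [0.2, 1.1], [0.4, -0.5], [0.6, -0.9], [1.1, 0.8], [0.0, 1.3]]
caddy [[ 0.6038 -0.0502  0.065 ]] [[ 0.1686 -0.0003]]
grip in bay [-0.3065 -0.0326] relyaw -11.295546667214703 plate/bay [-0.1398 -0.0659]
origin bay reproj grip side [[361.7538 241.1458]]
```

Cover corners from both views agree on the bay: about (0.7345, 0.0355), yaw about 8.6°. The keeper front is at roughly x = 8–11 mm, and the buffer face at about 103 mm agrees with that. The board is at (0.4354, −0.0419), yaw −2.7°, with the caddy centred on the plate. Next I move above the grip.

```bash
python3 -m crank '{"dr":[[0,0,3],[0,0,6],[0,0,9],[0,0,12],[0,0,15],[0,0,17.8],[0,0,17.8],[0,0,17.8],[0,0,17.8],[0,0,17.8],[0,0,17.8],[0,0,17.8],[0,0,17.8],[0,0,17.8],[0,0,17.8],[0,0,17.8],[0,0,17.8],[0,0,17.8],[0,0,17.8],[0,0,17.8]],"xyz":[[10,-12,0],[33,-40,0],[58,-70,0],[83,-100,0],[108,-130,0],[133,-160,0],[158,-190,0],[183,-220,0],[208,-250,0],[233,-280,0],[258,-310,0],[283,-340,0],[308,-370,0],[333,-400,0],[358,-430,0],[382,-460,0],[400,-484,0],[409,-496,0],[409,-496,30],[409,-496,60]],"fingers":[100,90,80,70,60,50,45,45,45,45,45,45,45,45,45,45,45,45,45,45]}' 20
python3 -c "
from h import *
s=ctrl.sense();y=s['ee_rot'][2];print(s['ee_rot'],s['opening'])
d=np.array([.4354,-.0419])-s['tool_pos'][:2];print(d@[np.cos(y),np.sin(y)],d@[np.sin(y),-np.cos(y)],s['tool_pos'])"
```

```text
clock: 1.77
tool_pos: [0.4371, -0.0408, 0.2451]
ee_rot: [3.141, -0.006, -0.044]
ft_force: [-0.4, 0.0, -0.4]
opening: 0.0383
gripper_force: 0.0
[ 3.14096268 -0.00614233 -0.04412501] 0.03831917973150152
-0.0016720945775515297 0.001176157206850276 [ 0.43712235 -0.04079874  0.24505062]
```

```bash
python3 -m crank '{"dr":[[0,0,0],[0,0,0],[0,0,0],[0,0,0],[0,0,0],[0,0,0],[0,0,0],[0,0,0],[0,0,0],[0,0,0]],"xyz":[[-1,1,15],[-1,1,40],[-1,1,65],[-1,1,90],[-1,1,110],[-1,1,128],[-1,1,140],[-1,1,147],[-1,1,148],[-1,1,148]],"fingers":[45,45,45,45,45,45,45,45,45,45]}' 20
python3 - <<'E'
from h import *
cv2.imwrite('pics/top1.png',ctrl.get_image('top'));s=ctrl.get_image('side')
cv2.imwrite('pics/side1.png',cv2.resize(s[150:300,240:440],None,fx=4,fy=4,interpolation=cv2.INTER_CUBIC))
s=ctrl.sense();print(s['tool_pos'],s['ee_rot'],s['ft_force'])
E
```

```text
clock: 2.6
tool_pos: [0.4337, -0.0433, 0.0957]
ee_rot: [-3.141, 0.001, -0.048]
ft_force: [0.4, 0.4, 0.0]
opening: 0.0384
gripper_force: 0.0
[ 0.43460098 -0.04342381  0.09659905] [ 3.14145472e+00 -1.57447399e-03 -4.78652980e-02] [0.52532096 0.01915162 0.69227292]
```

View pics/side1.png

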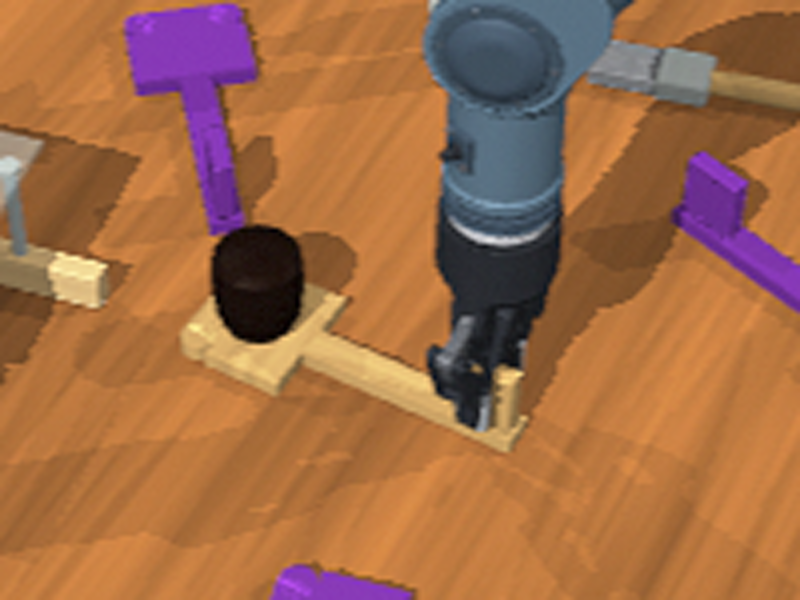

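The fingers straddle the grip (crop pixel (480,400), with the block's rear end at (510,400)), and the caddy stands centred on the plate. I'll close gradually.

```bash
python3 -m crank '{"dr":[[0,0,0],[0,0,0],[0,0,0],[0,0,0],[0,0,0],[0,0,0],[0,0,0],[0,0,0],[0,0,0],[0,0,0]],"xyz":[[0,0,0],[0,0,0],[0,0,0],[0,0,0],[0,0,0],[0,0,0],[0,0,0],[0,0,0],[0,0,0],[0,0,0]],"fingers":[36,31,27,23,20,17,14,11,8,5]}' 40
python3 - <<'E'
from h import *
t=ctrl.get_image('top')
cv2.imwrite('pics/top2.png',t)
s=ctrl.sense();print(s['tool_pos'],s['ee_rot'],s['ft_force'],s['moment'],s['opening'],s['gripper_force'])
hsv=cv2.cvtColor(t,cv2.COLOR_BGR2HSV)
for n in (0,2):
    im=cv2.imread(f'pics/top{n}.png');d=(im.max(2)<45).astype('uint8');d[:, :300]=0;d[:,380:]=0;d[:185]=0;d[250:]=0
    c=max(cv2.findContours(d,0,2)[0],key=cv2.contourArea);(x,y),r=cv2.minEnclosingCircle(c);print('caddy',x,y,r,onz('top',(x,y),.065))
E
```

```text
clock: 3.53
tool_pos: [0.4342, -0.0431, 0.0961]
ee_rot: [-3.141, -0.001, -0.047]
ft_force: [0.5, 0.8, 3.9]
opening: 0.0134
gripper_force: 39.6
[ 0.43425489 -0.04311997  0.09614607] [-3.14139033e+00 -6.42040425e-04 -4.74116790e-02] [-0.95058689  1.84928701  3.27633526] [0.27935649 0.1323013  0.08110975] 0.013347738649286815 39.62790012359619
caddy 340.0 213.72222900390625 13.86729907989502 [[ 0.60333602 -0.05111912  0.065     ]]
caddy 340.0 213.61538696289062 13.761591911315918 [[ 0.60357707 -0.05111347  0.065     ]]
```

```bash
python3 -m crank '{"dr":[[0,0,-0.1],[0,0,-0.3],[0,0,-0.7],[0,0,-1.2],[0,0,-1.8],[0,0,-2.5],[0,0,-3.2],[0,0,-4.0],[0,0,-4.8],[0,0,-5.7],[0,0,-6.5],[0,0,-7.4],[0,0,-8.2],[0,0,-8.9],[0,0,-9.6],[0,0,-10.2],[0,0,-10.7],[0,0,-11.1],[0,0,-11.3],[0,0,-11.4]],"xyz":[[0.3,-0.3,0],[1.1,-1.2,0],[2.4,-2.5,0],[4.1,-4.3,0],[6.2,-6.5,0],[8.6,-8.9,0],[11.2,-11.7,0],[13.9,-14.6,0],[16.8,-17.6,0],[19.8,-20.7,0],[22.8,-23.8,0],[25.7,-26.8,0],[28.4,-29.7,0],[31,-32.5,0],[33.4,-34.9,0],[35.5,-37.1,0],[37.2,-38.9,0],[38.5,-40.2,0],[39.3,-41.1,0],[39.6,-41.4,0]],"fingers":[5,5,5,5,5,5,5,5,5,5,5,5,5,5,5,5,5,5,5,5]}' 40
python3 - <<'E'
from h import *
t=ctrl.get_image('top');cv2.imwrite('pics/top3.png',t)
cv2.imwrite('pics/tz3.png',cv2.resize(t[45:250,235:375],None,fx=2.9,fy=2.9,interpolation=cv2.INTER_CUBIC))
P=[ctrl.sense() for _ in range(1)][0];print(P['tool_pos'],P['ee_rot'],P['ft_force'],P['moment'])
E
```

```text
clock: 5.25
tool_pos: [0.4752, -0.0063, 0.0961]
ee_rot: [3.139, 0.002, 0.147]
ft_force: [-2.1, -4.3, 7.7]
opening: 0.0135
gripper_force: 40.2
[ 0.47520417 -0.00630015  0.09614548] [3.13910382e+00 2.04276514e-03 1.47101390e-01] [-1.86526866 -2.59852636  7.14273653] [-0.41408383  0.3656451  -0.25925702]
```

View pics/tz3.png

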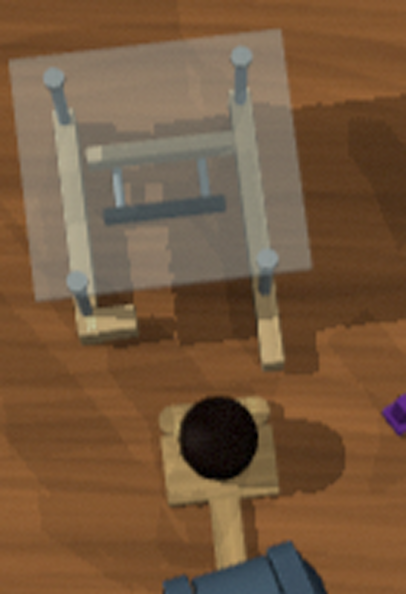

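The plate stands in front of the gap, with rear corners at crop pixels (171,505) and (278,494) and the caddy centred at (219,437). The guide's tip is at (272,362) and the keeper's tip at (135,320). I'll measure lateral edges with intensity profiles across the bay axis.

```bash
cat > prof.py <<'E'
from h import *
t0=np.array([.734,.0357]);yb=np.radians(8.6);Mb=np.array([[np.cos(yb),-np.sin(yb)],[np.sin(yb),np.cos(yb)]])
def prof(img,n,x,z,ys,ch=None):   # intensity along bay y at bay x, height z (mm); returns strongest edges
    p=np.c_[(np.c_[np.full(len(ys),x),ys]/1e3)@Mb.T+t0,np.full(len(ys),z/1e3)]
    uv=pix(n,p).astype(np.float32)
    return cv2.remap(img,uv[None,:,:1].copy(),uv[None,:,1:].copy(),cv2.INTER_LINEAR)[0].astype(float)
def edges(img,n,x,z,lo,hi):
    ys=np.arange(lo,hi,.5);g=prof(img,n,x,z,ys)[:,:2].sum(1) # blue+green
    d=np.gradient(cv2.GaussianBlur(g[:,None],(1,5),0)[:,0] if 0 else np.convolve(g,np.ones(5)/5,'same'));d[:5]=d[-5:]=0
    o=np.argsort(-abs(d));r=[]
    for i in o:
        if all(abs(ys[i]-q[0])>4 for q in r): r.append((round(ys[i],1),round(d[i],1)))
        if len(r)==4:break
    return r
E
python3 - <<'E'
from prof import *
t=cv2.imread('pics/top3.png')
for x in(-126,-122,-118,-114,-66,-62):print('plate',x,edges(t,'top',x,12,-62,62))
for x in(-26,-20,-14,-8):print('guide',x,edges(t,'top',x,30,-75,-30))
for x in(14,18,22):print('keeper',x,edges(t,'top',x,30,35,105))
E
```

```text
plate -126 [(np.float64(40.5), np.float64(-10.2)), (np.float64(-49.0), np.float64(9.5)), (np.float64(-16.0), np.float64(3.5)), (np.float64(21.5), np.float64(2.8))]
plate -122 [(np.float64(-49.5), np.float64(11.0)), (np.float64(40.0), np.float64(-10.2)), (np.float64(-16.5), np.float64(4.3)), (np.float64(-2.5), np.float64(3.6))]
plate -118 [(np.float64(41.5), np.float64(-11.5)), (np.float64(-49.5), np.float64(8.3)), (np.float64(-2.5), np.float64(7.8)), (np.float64(2.0), np.float64(6.2))]
plate -114 [(np.float64(41.0), np.float64(-14.9)), (np.float64(10.5), np.float64(11.6)), (np.float64(-19.0), np.float64(-9.9)), (np.float64(6.0), np.float64(7.9))]
plate -66 [(np.float64(-33.0), np.float64(-24.3)), (np.float64(23.5), np.float64(20.4)), (np.float64(40.5), np.float64(-12.5)), (np.float64(-49.5), np.float64(11.9))]
plate -62 [(np.float64(-31.0), np.float64(-22.9)), (np.float64(20.5), np.float64(17.4)), (np.float64(-49.5), np.float64(11.9)), (np.float64(40.0), np.float64(-10.8))]
guide -26 [(np.float64(-47.0), np.float64(-24.3)), (np.float64(-65.0), np.float64(19.0)), (np.float64(-39.5), n
[... 341 characters left out ...]
4(1.4)), (np.float64(-69.0), np.float64(1.2))]
guide -8 [(np.float64(-46.5), np.float64(-27.5)), (np.float64(-65.5), np.float64(20.6)), (np.float64(-39.5), np.float64(-3.8)), (np.float64(-56.0), np.float64(1.8))]
keeper 14 [(np.float64(49.0), np.float64(24.3)), (np.float64(95.5), np.float64(-18.1)), (np.float64(88.5), np.float64(-11.2)), (np.float64(81.5), np.float64(6.5))]
keeper 18 [(np.float64(95.5), np.float64(-15.0)), (np.float64(48.5), np.float64(14.6)), (np.float64(88.0), np.float64(-8.2)), (np.float64(81.0), np.float64(7.8))]
keeper 22 [(np.float64(97.0), np.float64(-19.9)), (np.float64(80.5), np.float64(7.6)), (np.float64(64.5), np.float64(6.0)), (np.float64(50.0), np.float64(5.9))]
```

Relative to the gap the plate is about 5 mm too far right (centre y −4.3, gap centre +0.8) and nearly parallel to it. I'll correct sideways, ease the down-pressure and check again.

```bash
python3 -m crank '{"dr":[[0,0,-0.1],[0,0,-0.2],[0,0,-0.2],[0,0,-0.2],[0,0,-0.2],[0,0,-0.2],[0,0,-0.2],[0,0,-0.2]],"xyz":[[0,-0.4,-0.4],[0,-1.3,-0.8],[0,-2.3,-1],[0,-3.3,-1],[0,-4.2,-1],[0,-4.6,-1],[0,-4.8,-1],[0,-4.8,-1]],"fingers":[5,5,5,5,5,5,5,5]}' 40
cat > chk.py <<'E'
from prof import *
import sys
t=ctrl.get_image('top');cv2.imwrite(sys.argv[1],t)
s=ctrl.sense();print(s['tool_pos'],np.degrees(s['ee_rot']),s['ft_force'],s['moment'])
q=(s['tool_pos'][:2]-t0)@Mb*1e3;print('tcp in bay',q)
f=Mb.T@s['ft_force'][:2];print('f bay',f)
x0=q[0]+131   # plate rear
for x in sorted([x0+4,x0+8,x0+12,x0+60,x0+64]):
    e=sorted(edges(t,'top',x,12,-62,85));print(round(x),[(float(a),float(b)) for a,b in e])
d=(t.max(2)<45).astype('uint8');uv=pix('top',[*(Mb@((q+[170,0])/1e3)+t0),.065])[0].astype(int);m=np.zeros_like(d);cv2.circle(m,tuple(int(v) for v in uv),24,1,-1)
c=max(cv2.findContours(d*m,0,2)[0],key=cv2.contourArea);(x,y),r=cv2.minEnclosingCircle(c);w=onz('top',(x,y),.065)[0,:2];print('caddy bay',(w-t0)@Mb*1e3,'rel tcp',(w-t0)@Mb*1e3-q,r)
E
python3 chk.py pics/top4.png
```

```text
clock: 5.97
tool_pos: [0.4743, 0.0011, 0.0966]
ee_rot: [-3.141, 0.001, 0.155]
ft_force: [-0.5, -0.1, -1.2]
opening: 0.0136
gripper_force: 38.9
[0.474294   0.00104032 0.09664202] [-1.79984741e+02  5.17370311e-02  8.89412332e+00] [ 0.02202625 -0.65220771 -2.05560822] [-0.14020409  0.21337819 -0.07413238]
tcp in bay [-261.9688086     4.56524981]
f bay [-0.07574951 -0.64816824]
-127 [(-39.5, 7.1), (-20.5, 6.7), (17.0, -3.0), (50.0, -9.4)]
-123 [(-40.0, 9.6), (-11.5, 7.4), (30.5, 2.8), (49.5, -9.0)]
-119 [(-40.0, 8.7), (0.0, 3.3), (4.5, 8.9), (50.5, -9.7)]
-71 [(-37.0, 9.0), (-26.0, -15.2), (34.0, 21.8), (50.0, -8.5)]
-67 [(-40.0, 11.5), (-23.5, -28.6), (33.0, 22.1), (50.0, -12.8)]
caddy bay [-94.18559256   5.40426955] rel tcp [167.78321604   0.83901973] 14.23034954071045
```

```bash
python3 -m crank '{"dr":[[0,0,0],[0,0,0],[0,0,0],[0,0,0],[0,0,0],[0,0,0],[0,0,0],[0,0,0],[0,0,0],[0,0,0],[0,0,0],[0,0,0],[0,0,0]],"xyz":[[0,0.6,0.3],[0,1.6,0.5],[0,2.7,0.5],[0,3.6,0.5],[0,4.2,0.5],[0.5,4.3,0.5],[2,4.3,0.5],[4.5,4.3,0.5],[7.5,4.3,0.5],[10.5,4.3,0.5],[13,4.3,0.5],[14.5,4.3,0.5],[15,4.3,0.5]],"fingers":[5,5,5,5,5,5,5,5,5,5,5,5,5]}' 40
python3 chk.py pics/top5.png
```

```text
clock: 7.1
tool_pos: [0.4906, -0.0011, 0.0964]
ee_rot: [-3.141, -0.0, 0.155]
ft_force: [-0.6, -0.4, -2.2]
opening: 0.0133
gripper_force: 38.9
[ 0.4906029  -0.00105537  0.09635904] [-1.79992046e+02 -2.26675109e-02  8.85832972e+00] [-0.44228745 -0.27843049 -2.34418987] [-0.09362316  0.13602525 -0.08151681]
tcp in bay [-2.46156659e+02  5.43631494e-02]
f bay [-0.47894974 -0.20916232]
-111 [(-44.0, 6.9), (-27.5, 6.9), (12.5, -3.5), (45.5, -11.5)]
-107 [(-44.0, 10.1), (-6.5, 5.3), (14.5, -2.3), (45.0, -10.8)]
-103 [(-44.5, 10.7), (-7.5, -3.0), (4.5, 7.0), (45.0, -9.8)]
-55 [(-41.0, 6.0), (-31.5, -17.1), (29.5, 20.8), (44.5, -5.5)]
-51 [(-44.0, 11.8), (-30.0, -21.4), (29.0, 22.5), (45.5, -12.3)]
caddy bay [-7.77722774e+01  4.10841120e-02] rel tcp [ 1.68384382e+02 -1.32790374e-02] 14.089202880859375
```

```bash
python3 -m crank '{"dr":[[0,0,0],[0,0,0],[0,0,0],[0,0,0],[0,0,0],[0,0,0],[0,0,0],[0,0,0],[0,0,0],[0,0,0],[0,0,0],[0,0,0],[0,0,0],[0,0,0]],"xyz":[[0.5,0,0],[2,0,0],[4.5,0,0],[8,0,0],[12,0,0],[16,0,0],[20,0,0],[24,0,0],[28,0,0],[31.5,0,0],[34,0,0],[35.5,0,0],[36,0,0],[36,0,0]],"fingers":[5,5,5,5,5,5,5,5,5,5,5,5,5,5]}' 40
python3 chk.py pics/top6.png
```

```text
clock: 8.32
tool_pos: [0.526, 0.0045, 0.0964]
ee_rot: [-3.142, -0.0, 0.155]
ft_force: [1.0, 1.3, -2.2]
opening: 0.0136
gripper_force: 38.9
[0.52602308 0.00445367 0.09644505] [-1.79997383e+02 -3.75526754e-02  8.86457261e+00] [ 0.88484487  0.71567018 -2.44142769] [-0.06384567  0.15770483  0.05165018]
tcp in bay [-2.10310933e+02  2.04894731e-01]
f bay [0.98191399 0.57530787]
-75 [(-43.5, 7.3), (-27.0, 5.7), (13.0, -2.0), (46.0, -13.2)]
-71 [(-44.0, 11.1), (-6.5, 5.6), (24.5, 2.3), (45.5, -11.6)]
-67 [(-44.5, 9.7), (-18.5, -2.9), (0.5, 7.4), (45.5, -10.5)]
-19 [(-59.5, -10.5), (-48.0, -13.0), (-31.0, -18.9), (30.0, 21.4)]
-15 [(-48.0, -13.6), (-43.5, 11.5), (-29.5, -24.8), (29.5, 24.5)]
caddy bay [-41.88880034   1.34723444] rel tcp [168.42213268   1.14233971] 14.543719291687012
```

```bash
python3 -m crank '{"dr":[[0,0,0],[0,0,0],[0,0,0],[0,0,0],[0,0,0],[0,0,0],[0,0,0],[0,0,0],[0,0,0],[0,0,0],[0,0,0],[0,0,0],[0,0,0],[0,0,0]],"xyz":[[0.5,0,0],[2,0,0],[4.5,0,0],[8,0,0],[12,0,0],[16,0,0],[20,0,0],[24,0,0],[28,0,0],[31.5,0,0],[34,0,0],[35.5,0,0],[36,0,0],[36,0,0]],"fingers":[5,5,5,5,5,5,5,5,5,5,5,5,5,5]}' 40
python3 chk.py pics/top7.png
```

```text
clock: 9.53
tool_pos: [0.5616, 0.01, 0.0964]
ee_rot: [-3.142, -0.001, 0.155]
ft_force: [-0.2, 0.2, -1.3]
opening: 0.0133
gripper_force: 38.9
[0.56155992 0.0099631  0.09643381] [-1.79999066e+02 -3.42091181e-02  8.86377053e+00] [ 0.61052222 -0.0672375  -1.79156802] [-0.0747629   0.12131745 -0.02256594]
tcp in bay [-174.34980228    0.33836262]
f bay [ 0.59360336 -0.15777615]
-39 [(-43.5, 7.1), (-31.5, 7.5), (13.0, -2.0), (46.5, -12.0)]
-35 [(-43.5, 8.4), (-10.5, 6.5), (34.5, -3.1), (46.0, -14.7)]
-31 [(-48.5, -5.8), (-44.0, 8.9), (0.5, 7.4), (45.5, -11.7)]
17 [(-49.5, -11.3), (-31.0, -23.7), (30.5, 13.4), (49.5, 20.9)]
21 [(-48.5, -13.6), (-31.0, -15.6), (30.0, 13.9), (49.0, 22.9)]
caddy bay [-6.58031615  1.08376996] rel tcp [167.76948613   0.74540734] 14.894640922546387
```

```bash
python3 -m crank '{"dr":[[0,0,0],[0,0,0],[0,0,0],[0,0,0],[0,0,0],[0,0,0],[0,0,0],[0,0,0],[0,0,0],[0,0,0],[0,0,0],[0,0,0],[0,0,0],[0,0,0],[0,0,0],[0,0,0],[0,0,0]],"xyz":[[0.5,0,0],[2,0,0],[4.5,0,0],[8,0,0],[12,0,0],[16,0,0],[20,0,0],[24,0,0],[28,0,0],[32,0,0],[36,0,0],[40,0,0],[44,0,0],[47,0,0],[49,0,0],[50,0,0],[50,0,0]],"fingers":[5,5,5,5,5,5,5,5,5,5,5,5,5,5,5,5,5]}' 40
python3 chk.py pics/top8.png
```

```text
clock: 11.0
tool_pos: [0.6112, 0.0177, 0.0964]
ee_rot: [-3.142, -0.001, 0.155]
ft_force: [0.9, -0.8, -1.8]
opening: 0.0137
gripper_force: 38.9
[0.61103816 0.01769685 0.09641577] [-1.79997931e+02 -3.98427108e-02  8.86701247e+00] [ 0.44907774 -0.04108142 -1.12519941] [-0.0492197   0.12568644 -0.03000317]
tcp in bay [-124.27141418    0.5864083 ]
f bay [ 0.43788536 -0.10777251]
11 [(-54.0, -8.0), (-30.0, -5.4), (28.5, 6.1), (33.5, -6.2)]
15 [(31.0, -5.8), (45.0, -4.1), (50.0, 8.5), (80.5, 7.8)]
19 [(-48.5, -8.1), (45.0, -4.2), (49.5, 20.7), (82.0, 5.2)]
67 [(-49.0, -9.8), (-31.0, -8.4), (32.0, 16.7), (79.5, 10.8)]
71 [(-30.5, -13.2), (31.0, 14.3), (46.0, -9.0), (81.0, 10.6)]
caddy bay [29.11740199  1.92952333] rel tcp [153.38881617   1.34311504] 11.543496131896973
```

```bash
python3 -m crank '{"dr":[[0,0,0],[0,0,0],[0,0,0],[0,0,0],[0,0,0],[0,0,0],[0,0,0],[0,0,0]],"xyz":[[0.5,0,0],[1.5,0,0],[3,0,0],[5,0,0],[7,0,0],[8.5,0,0],[9.5,0,0],[10,0,0]],"fingers":[5,5,5,5,5,5,5,5]}' 40
python3 -m crank '{"dr":[[0,0,0],[0,0,0],[0,0,0]],"xyz":[[1,0,0],[2,0,0],[2,0,0]],"fingers":[5,5,5]}' 40
python3 -m crank '{"dr":[[0,0,0],[0,0,0],[0,0,0]],"xyz":[[1,0,0],[2,0,0],[2,0,0]],"fingers":[5,5,5]}' 40
```

```text
clock: 11.72
tool_pos: [0.6208, 0.0192, 0.0964]
ee_rot: [-3.142, -0.0, 0.155]
ft_force: [-1.4, -0.5, -1.4]
opening: 0.0133
gripper_force: 39.0
clock: 11.97
tool_pos: [0.6229, 0.0195, 0.0964]
ee_rot: [-3.142, -0.0, 0.155]
ft_force: [-0.3, 0.9, -2.0]
opening: 0.0134
gripper_force: 39.0
clock: 12.22
tool_pos: [0.6249, 0.0199, 0.0964]
ee_rot: [-3.141, -0.0, 0.155]
ft_force: [-0.3, 0.3, -0.9]
opening: 0.0133
gripper_force: 39.0
```

```bash
for i in 1; do python3 -m crank '{"dr":[[0,0,0],[0,0,0]],"xyz":[[1,0,0],[1.5,0,0]],"fingers":[5,5]}' 40 | grep -E "pos|ft"
python3 -m crank '{"dr":[[0,0,0],[0,0,0]],"xyz":[[1,0,0],[1.5,0,0]],"fingers":[5,5]}' 40| grep -E "pos|ft"
python3 -m crank '{"dr":[[0,0,0],[0,0,0]],"xyz":[[1,0,0],[1.5,0,0]],"fingers":[5,5]}' 40| grep -E "pos|ft"
python3 -m crank '{"dr":[[0,0,0],[0,0,0]],"xyz":[[1,0,0],[1.5,0,0]],"fingers":[5,5]}' 40| grep -E "pos|ft"; done
```

```text
tool_pos: [0.6261, 0.0201, 0.0964]
ft_force: [-1.1, -0.3, -0.6]
tool_pos: [0.6277, 0.0203, 0.0964]
ft_force: [-1.3, -0.8, -1.5]
tool_pos: [0.6292, 0.0205, 0.0964]
ft_force: [-0.8, 0.2, -0.9]
tool_pos: [0.6305, 0.0208, 0.0964]
ft_force: [-1.3, -0.0, -0.5]
```

```bash
python3 -m crank '{"dr":[[0,0,0],[0,0,0]],"xyz":[[1,0,0],[1.5,0,0]],"fingers":[5,5]}' 40 | grep -E "pos|ft"
python3 -m crank '{"dr":[[0,0,0],[0,0,0]],"xyz":[[1,0,0],[1.5,0,0]],"fingers":[5,5]}' 40| grep -E "pos|ft"
python3 -m crank '{"dr":[[0,0,0],[0,0,0]],"xyz":[[1,0,0],[1.5,0,0]],"fingers":[5,5]}' 40| grep -E "pos|ft"
python3 -m crank '{"dr":[[0,0,0],[0,0,0]],"xyz":[[1,0,0],[1.5,0,0]],"fingers":[5,5]}' 40| grep -E "pos|ft"
python3 chk.py pics/top9.png; python3 -c "
import cv2;t=cv2.imread('pics/top9.png');cv2.imwrite('pics/tz9.png',cv2.resize(t[45:180,225:355],None,fx=4.4,fy=4.4,interpolation=cv2.INTER_CUBIC))"
```

```text
tool_pos: [0.6307, 0.0208, 0.0962]
ft_force: [-5.6, -0.3, 2.3]
tool_pos: [0.6312, 0.021, 0.0962]
ft_force: [-7.1, -1.5, 4.7]
tool_pos: [0.6324, 0.0213, 0.0962]
ft_force: [-9.5, -1.1, 5.3]
tool_pos: [0.6337, 0.0215, 0.0963]
ft_force: [-9.5, -1.7, 6.5]
[0.63373398 0.02155739 0.09625558] [179.97858734   0.40121619   8.85130672] [-9.13540901 -0.35328693  5.31257167] [-0.10317017  1.37234248 -0.06582569]
tcp in bay [-101.25348529    1.00971939]
f bay [-9.08552283  1.01675182]
34 [(-55.0, 11.1), (-33.5, -12.1), (-29.0, 8.8), (50.0, 16.1)]
38 [(-32.0, -9.2), (28.0, 11.0), (47.0, -12.8), (80.0, 12.7)]
42 [(-53.0, 10.1), (27.5, 11.5), (46.5, -17.5), (80.0, 20.3)]
90 [(-49.5, -8.4), (-30.5, -12.4), (31.5, 16.7), (79.5, 9.3)]
94 [(-50.0, -6.3), (-31.0, -13.3), (31.0, 19.3), (81.0, 11.0)]
caddy bay [29.5250041   5.29618185] rel tcp [130.77848939   4.28646247] 9.999999747378752e-05
```

View pics/tz9.png

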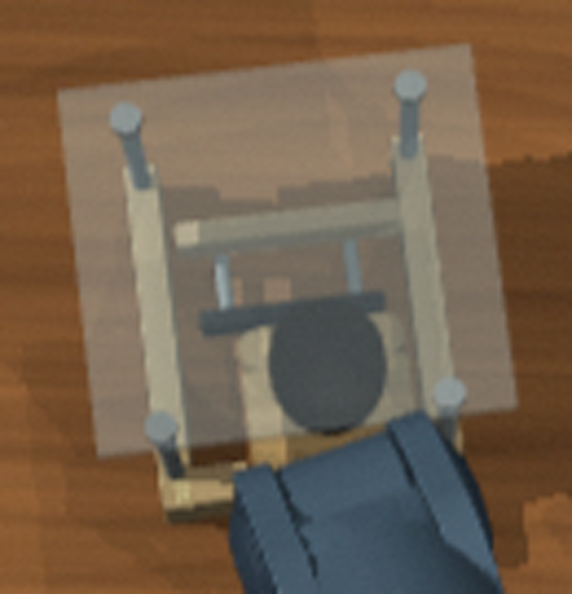

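Contact came at TCP x = 0.6307, which puts the keeper front at about 12 mm. The picture agrees: plate front on the buffer at crop (320,310), rear edge at about (260,437), keeper at (205,485), caddy upright. About 7 mm more compression is needed.

```bash
python3 -m crank '{"dr":[[0,0.1,0],[0,0.2,0],[0,0.3,0],[0,0.3,0]],"xyz":[[1,0,0],[2,0,0],[3,0,0],[3.5,0,0]],"fingers":[5,5,5,5]}' 40 | grep -E "pos|ft|rot"
python3 -m crank '{"dr":[[0,0,0],[0,0,0],[0,0,0]],"xyz":[[1,0,0],[2,0,0],[2.5,0,0]],"fingers":[5,5,5]}' 40| grep -E "pos|ft|rot"
python3 -m crank '{"dr":[[0,0,0],[0,0,0],[0,0,0]],"xyz":[[0.7,0,0],[1.3,0,0],[1.5,0,0]],"fingers":[5,5,5]}' 40| grep -E "pos|ft|rot"
```

```text
tool_pos: [0.636, 0.022, 0.0962]
ee_rot: [3.141, 0.005, 0.154]
ft_force: [-12.2, -2.0, 8.1]
tool_pos: [0.6382, 0.0223, 0.0962]
ee_rot: [3.141, 0.006, 0.154]
ft_force: [-12.5, -1.0, 9.8]
tool_pos: [0.6395, 0.0225, 0.0963]
ee_rot: [3.141, 0.006, 0.154]
ft_force: [-13.2, -1.3, 10.1]
```

```bash
python3 -m crank '{"dr":[[0,0,0],[0,0,0],[0,0,0],[0,0,0]],"xyz":[[0.6,0,-0.4],[1.2,0,-0.8],[1.6,0,-1],[1.6,0,-1]],"fingers":[5,5,5,5]}' 40
python3 - <<'E'
from prof import *
s=ctrl.sense();print((s['tool_pos'][:2]-t0)@Mb*1e3,s['tool_pos'][2],np.degrees(s['ee_rot']),s['ft_force'],s['moment'])
E
```

```text
clock: 14.77
tool_pos: [0.641, 0.0228, 0.0963]
ee_rot: [3.141, 0.006, 0.154]
ft_force: [-10.7, -1.1, 5.6]
opening: 0.0136
gripper_force: 39.9
[-93.8956513    1.11920177] 0.0962572320275652 [179.98249384   0.33895274   8.85018864] [-10.6660409   -1.10004364   5.57830461] [-0.20493095  1.77896048 -0.08634054]
```

```bash
python3 -m crank '{"dr":[[0,0,0],[0,0,0],[0,0,0],[0,0,0],[0,0,0],[0,0,0]],"xyz":[[0,-0.5,0],[0,-1.5,0],[0,-3,0],[0,-4.5,0],[0,-6,0],[0,-7,0]],"fingers":[5,5,5,5,5,5]}' 40
python3 - <<'E'
from prof import *
s=ctrl.sense();print((s['tool_pos'][:2]-t0)@Mb*1e3,s['tool_pos'][2],np.degrees(s['ee_rot']),Mb.T@s['ft_force'][:2],s['moment'])
E
```

```text
clock: 15.27
tool_pos: [0.641, 0.0256, 0.0964]
ee_rot: [3.137, 0.005, 0.149]
ft_force: [-9.1, -5.5, 3.8]
opening: 0.0138
gripper_force: 40.2
[-93.43643149   3.916742  ] 0.09637191383550318 [179.72860584   0.28599739   8.56386176] [-9.85207653 -4.04892963] [-1.08243747  1.44598736 -0.49314764]
```

```bash
python3 -m crank '{"dr":[[0,0,0],[0,0,0],[0,0,-0.1],[0,0,-0.2],[0,0,-0.2],[0,0,-0.2],[0,0,-0.2]],"xyz":[[0,-1.5,0],[0,-3,0],[0,-4.5,0],[0,-6,0],[0,-7.5,0],[0,-9,0],[0,-10,0]],"fingers":[5,5,5,5,5,5,5]}' 40
cat > st.py <<'E'
from prof import *
s=ctrl.sense();print((s['tool_pos'][:2]-t0)@Mb*1e3,s['tool_pos'][2],np.degrees(s['ee_rot']),Mb.T@s['ft_force'][:2],s['moment'])
E
python3 st.py
```

```text
clock: 15.85
tool_pos: [0.6405, 0.0331, 0.0965]
ee_rot: [3.135, 0.004, 0.148]
ft_force: [-6.5, -8.5, 2.7]
opening: 0.0136
gripper_force: 45.1
[-92.8894957   11.39093408] 0.09645654134411638 [179.6180044    0.2132603    8.50469435] [-7.73079312 -7.43422623] [-1.46831381  1.20249619 -0.9504543 ]
```

```bash
python3 -m crank '{"dr":[[0,0,0],[0,0,0],[0,0,-0.1],[0,0,-0.2],[0,0,-0.2],[0,0,-0.2],[0,0,-0.2]],"xyz":[[0,-1.5,0],[0,-3,0],[-0.3,-4.5,0],[-0.5,-6,0],[-0.5,-7.5,0],[-0.5,-9,0],[-0.5,-10,0]],"fingers":[5,5,5,5,5,5,5]}' 40
python3 chk.py pics/top10.png; python3 -c "
import cv2;t=cv2.imread('pics/top10.png');cv2.imwrite('pics/tz10.png',cv2.resize(t[45:180,225:355],None,fx=4.4,fy=4.4,interpolation=cv2.INTER_CUBIC))"
```

```text
clock: 16.43
tool_pos: [0.6386, 0.0433, 0.0964]
ee_rot: [3.135, 0.003, 0.152]
ft_force: [-5.2, -6.6, 3.0]
opening: 0.0133
gripper_force: 44.4
[0.63851902 0.04356838 0.09644175] [179.64976788   0.18932703   8.75295508] [-6.13245649 -6.16864326  2.08845147] [-1.38028399  1.15446148 -0.97248773]
tcp in bay [-93.23082475  22.05769525]
f bay [-6.98593568 -5.1822664 ]
42 [(-48.5, -12.6), (-1.0, -12.9), (63.5, -16.8), (80.0, 16.6)]
46 [(-49.0, -9.7), (3.5, 11.8), (63.0, -14.6), (79.5, 13.5)]
50 [(-23.5, -13.4), (1.0, -10.8), (60.5, -9.2), (79.5, 9.5)]
98 [(-48.5, -7.9), (-13.5, -8.2), (49.5, 18.8), (80.5, 13.8)]
102 [(-49.0, -9.6), (-13.0, -10.4), (49.0, 19.4), (80.0, 14.0)]Traceback (most recent call last):
  File "chk.py", line 11, in <module>
    c=max(cv2.findContours(d*m,0,2)[0],key=cv2.contourArea);(x,y),r=cv2.minEnclosingCircle(c);w=onz('top',(x,y),.065)[0,:2];print('caddy bay',(w-t0)@Mb*1e3,'rel tcp',(w-t0)@Mb*1e3-q,r)
ValueError: max() iterable argument is empty
```

View pics/tz10.png

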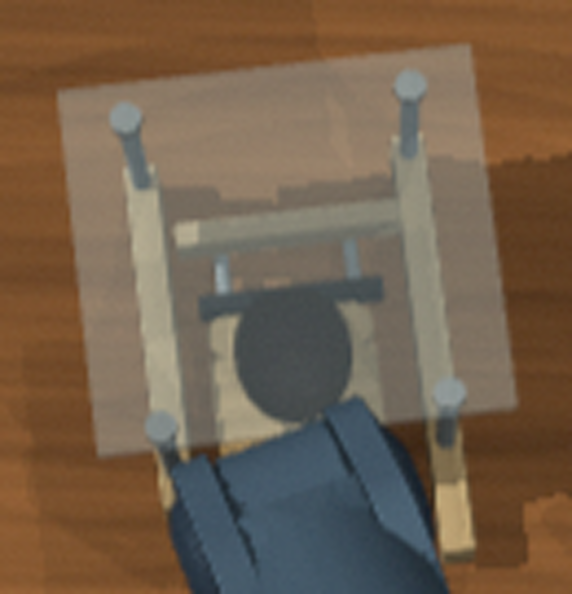

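The plate is behind the keeper (left edge near bay y = 63, stop at 80 in the same view), with the caddy still upright and central at (294,355). The board's nose lags to the right by about 1.4°, so I add yaw while sliding on.

```bash
python3 -m crank '{"dr":[[0,0,-0.2],[0,0,-0.5],[0,0,-0.8],[0,0,-1.1],[0,0,-1.4],[0,0,-1.5],[0,0,-1.5]],"xyz":[[0,-1,0],[0,-2,0],[0,-3.2,0],[0,-4.4,0],[0,-5.6,0],[0,-6.5,0],[0,-7,0]],"fingers":[5,5,5,5,5,5,5]}' 50
sed -i '$d' chk.py; python3 chk.py pics/top11.png
```

```text
clock: 17.07
tool_pos: [0.6375, 0.0501, 0.0964]
ee_rot: [3.136, 0.004, 0.177]
ft_force: [-7.2, -8.1, 3.4]
opening: 0.0135
gripper_force: 55.8
[0.63752583 0.05012436 0.09642658] [179.66637289   0.20159634  10.11827484] [-6.19310146 -7.68219802  2.49195739] [-1.3847863   1.14070104 -1.2863967 ]
tcp in bay [-93.23249913  28.68847188]
f bay [-7.27222871 -6.66973476]
42 [(-48.5, -13.7), (-14.5, 11.0), (8.5, -12.7), (80.0, 15.4)]
46 [(-49.0, -9.9), (10.5, -11.4), (62.5, -11.2), (79.5, 13.6)]
50 [(-13.5, -10.6), (12.0, -10.0), (62.5, -8.1), (79.5, 9.8)]
98 [(-48.5, -8.9), (-4.5, -9.8), (59.0, 10.9), (80.5, 14.4)]
102 [(-48.5, -9.3), (-3.5, -11.4), (58.5, 15.2), (80.0, 15.2)]
```

```bash
python3 -m crank '{"dr":[[0,0,-0.1],[0,0,-0.2],[0,0,-0.2],[0,0,-0.2]],"xyz":[[0,-1,0],[0,-2,0],[0,-3,0],[0,-3,0]],"fingers":[5,5,5,5]}' 50 >/dev/null; python3 st.py
python3 -m crank '{"dr":[[0,0,0],[0,0,0],[0,0,0]],"xyz":[[0,-0.7,0],[0,-1.5,0],[0,-1.5,0]],"fingers":[5,5,5]}' 50 >/dev/null; python3 chk.py pics/top12.png
```

```text
[-93.28168694  31.75478289] 0.0964499912694744 [179.67714955   0.19497573  10.30585363] [-7.06575443 -5.4508151 ] [-1.39272103  1.13327565 -1.34608347]
[0.63674815 0.05440971 0.09642643] [179.66486986   0.19968066  10.29775388] [-7.04592193 -7.13451153  2.11547719] [-1.37791381  1.03402429 -1.33790949]
tcp in bay [-93.36062834  33.04193767]
f bay [-8.0335619  -6.00067944]
42 [(-48.5, -12.7), (-8.0, 12.9), (15.5, -13.9), (80.0, 18.0)]
46 [(-49.0, -10.2), (-6.0, 12.3), (20.5, 10.7), (79.5, 10.9)]
50 [(-7.5, -9.2), (17.5, -9.9), (22.0, 8.2), (81.0, 8.9)]
98 [(-48.5, -7.9), (2.0, -11.2), (64.0, 10.1), (80.5, 14.3)]
102 [(-48.5, -9.9), (1.5, -12.8), (63.5, 9.3), (80.5, 15.4)]
```

```bash
python3 -m crank '{"dr":[[0,0,0],[0,0,0]],"xyz":[[0,-0.5,0],[0,-1,0]],"fingers":[5,5]}' 50 >/dev/null; python3 st.py
python3 -m crank '{"dr":[[0,0,0],[0,0,0]],"xyz":[[0,-0.5,0],[0,-1,0]],"fingers":[5,5]}' 50 >/dev/null; python3 st.py
```

```text
[-93.44541454  33.52159794] 0.09644398822384094 [179.63145226   0.21463846  10.26137741] [-8.68497029 -6.99510957] [-1.5402143   1.17458008 -1.41419594]
[-93.45480824  34.34881709] 0.09644088445398653 [179.61418771   0.21191746  10.26509241] [-8.44200541 -7.47624298] [-1.64310138  1.13446384 -1.44871934]
```

```bash
python3 -m crank '{"dr":[[0,0,0],[0,0,0]],"xyz":[[0,-0.5,0],[0,-1,0]],"fingers":[5,5]}' 50 >/dev/null; python3 st.py
python3 -m crank '{"dr":[[0,0,0],[0,0,0]],"xyz":[[0,-0.5,0],[0,-0.5,0]],"fingers":[5,5]}' 50 >/dev/null; python3 chk.py pics/top13.png;python3 - <<'E'
import cv2;from h import *
t=cv2.imread('pics/top13.png');s=ctrl.get_image('side')
a=cv2.resize(t[70:170,230:350],(400,333),interpolation=cv2.INTER_CUBIC);b=cv2.resize(s[165:265,145:265],(400,333),interpolation=cv2.INTER_CUBIC)
cv2.imwrite('pics/c13.png',np.hstack([a,b]))
E
```

```text
[-93.46586092  34.47229673] 0.09648719231722028 [179.55744811   0.21689794  10.22763907] [-7.44146323 -8.04002577] [-1.79938478  1.095529   -1.32386941]
[0.63640159 0.05588049 0.09647458] [179.53392672   0.2211659   10.20825694] [-6.38438251 -9.65674198  3.39563326] [-1.78289387  1.08324309 -1.39419458]
tcp in bay [-93.48335499  34.54800369]
f bay [-7.75662317 -8.59347442]
42 [(-48.5, -13.7), (-3.5, 12.2), (18.0, -10.9), (80.0, 13.9)]
46 [(-49.0, -11.5), (20.0, -14.5), (24.5, 10.4), (79.5, 9.6)]
50 [(-49.5, -7.7), (-4.0, -8.2), (21.5, -11.2), (81.0, 7.8)]
98 [(-48.5, -8.6), (2.0, -13.7), (66.0, 8.2), (80.5, 14.5)]
102 [(-48.5, -9.5), (3.0, -9.5), (66.0, 8.7), (80.5, 14.8)]
```

View pics/c13.png

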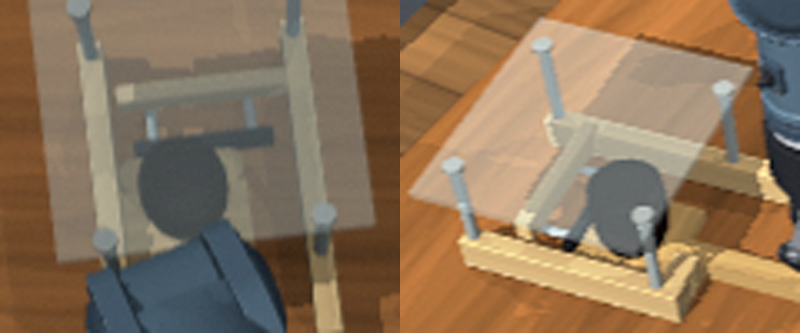

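The TCP has stalled at y = 34.5 while the lateral force rises, so the plate is against the side stop. The pictures show the plate behind the keeper and touching the side wall, with the caddy upright and clear of the posts. I'll ease back until the plate rests on the keeper.

```bash
python3 -m crank '{"dr":[[0,0,0],[0,0,0],[0,0,0],[0,0,0],[0,0,0],[0,0,0],[0,0,0],[0,0,0]],"xyz":[[-0.5,0,0],[-1.2,0,0],[-2,0,0],[-2.8,0,0],[-3.6,0,0],[-4.4,0,0],[-5,0,0],[-5,0,0]],"fingers":[5,5,5,5,5,5,5,5]}' 50 >/dev/null; python3 st.py
python3 -m crank '{"dr":[[0,0,0],[0,0,0],[0,0,0]],"xyz":[[-0.6,0,0],[-1.2,0,0],[-1.5,0,0]],"fingers":[5,5,5]}' 50 >/dev/null; python3 st.py
```

```text
[-95.9136829   35.02261747] 0.0968319665411867 [ 1.79584088e+02 -1.63411879e-01  1.03416582e+01] [-1.28608849 -6.62800408] [-1.62568512  0.23319332 -1.08557507]
[-97.26641992  35.01880386] 0.09681504350553807 [179.58769117  -0.18429172  10.34843872] [-1.19261851 -7.52854949] [-1.69575105  0.08100303 -1.10260844]
```

```bash
python3 -m crank '{"dr":[[0,0,0],[0,0,0],[0,0,0]],"xyz":[[-0.6,0.2,0],[-1.2,0.4,0],[-1.5,0.5,0]],"fingers":[5,5,5]}' 50 >/dev/null; python3 st.py
python3 -m crank '{"dr":[[0,0,0],[0,0,0],[0,0,0]],"xyz":[[-0.6,0.2,0],[-1.2,0.4,0],[-1.5,0.5,0]],"fingers":[5,5,5]}' 50 >/dev/null; python3 st.py
python3 -m crank '{"dr":[[0,0,0],[0,0,0],[0,0,0]],"xyz":[[-0.4,0,0],[-0.8,0,0],[-0.8,0,0]],"fingers":[5,5,5]}' 50 >/dev/null; python3 st.py
```

```text
[-99.03704926  34.89951403] 0.09677311255671783 [ 1.79614782e+02 -1.46251095e-01  1.03620869e+01] [-1.84111361 -6.20409892] [-1.63999465  0.22877655 -1.09638544]
[-99.52715899  34.83122203] 0.09687129539321715 [179.66573516  -0.30511025  10.38123076] [ 0.45845999 -6.44405545] [-1.51749987 -0.19180358 -1.16441415]
[-99.60777214  34.80492906] 0.09692591668769371 [179.67666039  -0.39787686  10.3807376 ] [ 3.07333506 -5.28608399] [-1.3889722  -0.28559602 -1.06734206]
```

The plate now rests on the keeper at −99.5 mm, as predicted. I'll relax the side and twist loads, then open.

```bash
python3 -m crank '{"dr":[[0,0,0.3],[0,0,0.6],[0,0,0.9],[0,0,1],[0,0,1]],"xyz":[[0.3,0.5,0],[0.6,1,0],[0.8,1.5,0],[0.8,1.5,0],[0.8,1.5,0]],"fingers":[5,5,5,5,5]}' 30 >/dev/null; python3 st.py
python3 -m crank '{"dr":[[0,0,0],[0,0,0],[0,0,0],[0,0,0],[0,0,0],[0,0,0],[0,0,0],[0,0,0]],"xyz":[[0,0,0],[0,0,0],[0,0,0],[0,0,0],[0,0,0],[0,0,0],[0,0,0],[0,0,0]],"fingers":[17,20,24,28,33,38,45,45]}' 30; python3 st.py
```

```text
[-99.51191256  34.83673291] 0.09689796188595916 [179.71103652  -0.31016547   9.61959512] [ 1.16659195 -5.65878437] [-1.42742999 -0.08446096 -0.68150784]
clock: 21.27
tool_pos: [0.6295, 0.0616, 0.0978]
ee_rot: [-3.141, -0.007, 0.175]
ft_force: [0.6, 0.1, 0.8]
opening: 0.0384
gripper_force: 0.0
[-99.41065621  41.2274515 ] 0.09783910268102505 [-179.93784033   -0.37978884   10.04434746] [ 0.5977993 -0.0369211] [-0.02297222 -0.02269593  0.00891747]
```

```bash
python3 -m crank '{"dr":[[0,0,0],[0,0,0],[0,0,0],[0,0,0],[0,0,0],[0,0,0],[0,0,0],[0,0,0],[0,0,0],[0,0,0],[0,0,0],[0,0,0]],"xyz":[[0,1.5,0],[0,3.5,0],[0,5.5,0],[0,6,-2],[0,6,-10],[0,6,-25],[0,6,-45],[0,6,-70],[-20,6,-95],[-50,6,-120],[-80,6,-130],[-80,6,-130]],"fingers":[45,45,45,45,45,45,45,45,45,45,45,45]}' 30; python3 - <<'E'
from h import *
t=ctrl.get_image('top');s=ctrl.get_image('side')
cv2.imwrite('pics/top14.png',t)
a=cv2.resize(t[70:230,230:360],(400,492),interpolation=cv2.INTER_CUBIC);b=cv2.resize(s[160:290,145:285],(400,372),interpolation=cv2.INTER_CUBIC)
b=np.vstack([b,np.zeros((120,400,3),np.uint8)])
cv2.imwrite('pics/c14.png',np.hstack([a,b]))
E
```

```text
clock: 22.27
tool_pos: [0.5472, 0.0401, 0.2303]
ee_rot: [3.138, -0.005, 0.175]
ft_force: [-0.2, -0.1, -1.4]
opening: 0.0386
gripper_force: 0.0
```

View pics/c14.png

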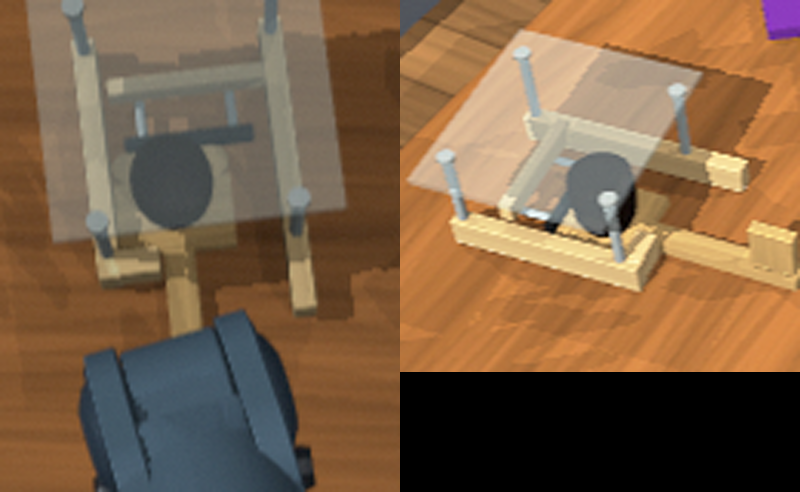

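The hand is clear. The stem, at crop (180,290), lies just right of the keeper tip (160,262), and the caddy stands central at (172,180). I'll measure the final board pose.

```bash
python3 - <<'E'
from prof import *
t=cv2.imread('pics/top14.png')
pr=lambda e:[(float(a),float(b)) for a,b in sorted(e)]
for x in(-45,-35,-25,-15,-5,0):print('stem',x,pr(edges(t,'top',x,12,0,62)))
for x in(34,38,42,110,104):print('plate',x,pr(edges(t,'top',x,12,-40,90)))
def rear(y):
    xs=np.arange(0,60,.5);p=np.c_[(np.c_[xs,np.full(len(xs),y)]/1e3)@Mb.T+t0,np.full(len(xs),.012)];uv=pix('top',p).astype(np.float32)
    g=cv2.remap(t,uv[None,:,:1].copy(),uv[None,:,1:].copy(),1)[0].astype(float)[:,:2].sum(1);d=np.gradient(np.convolve(g,np.ones(5)/5,'same'));d[:5]=d[-5:]=0;o=np.argsort(-abs(d))[:3];return [(xs[i],round(d[i],1)) for i in o]
for y in(-8,-4,0,4,8,12,16):print('rear',y,rear(y))
s=cv2.imread('pics/top14.png');print(ctrl.sense()['ft_force'])
E
```

```text
stem -45 [(9.5, -16.2), (14.0, 9.0), (45.0, -0.8), (57.0, -1.2)]
stem -35 [(11.0, -11.4), (15.5, 7.4), (23.0, 1.9), (46.5, -9.6)]
stem -25 [(9.5, -4.5), (14.0, -3.5), (23.5, 13.4), (47.0, -12.7)]
stem -15 [(8.5, -5.1), (22.5, 18.0), (36.5, -2.7), (46.5, -13.1)]
stem -5 [(9.5, -3.9), (21.5, 12.5), (38.0, -2.4), (46.5, -9.4)]
stem 0 [(23.0, 13.3), (37.5, -2.5), (46.5, -14.2), (58.5, -3.4)]
plate 34 [(-12.0, 7.5), (28.5, 11.4), (50.0, 9.5), (57.0, -7.9)]
plate 38 [(-12.0, 7.9), (28.0, 11.7), (59.0, -10.8), (80.0, 14.5)]
plate 42 [(-12.5, 8.4), (63.0, -10.3), (80.0, 18.9), (84.5, -15.7)]
plate 110 [(-33.0, -3.7), (8.0, -6.5), (58.0, 7.5), (79.5, 9.8)]
plate 104 [(-10.5, 3.2), (5.5, -10.2), (61.0, 10.5), (80.0, 13.8)]
rear -8 [(np.float64(47.5), np.float64(8.1)), (np.float64(48.0), np.float64(8.0)), (np.float64(47.0), np.float64(7.4))]
rear -4 [(np.float64(48.0), np.float64(8.8)), (np.float64(48.5), np.float64(8.4)), (np.float64(47.5), np.float64(8.2))]
rear 0 [(np.float64(47.0), np.float64(9.1)), (np.float64(46.5), np.float64(9.0)), (np.float64(47.5), np.float64(8.9))]
rear 4 [(np.float64(49.0), np.float64(8.1)), (np.float64(48.5), np.float64(8.0)), (np.float64(48.0), np.float64(7.8))]
rear 8 [(np.float64(47.5), np.float64(8.7)), (np.float64(47.0), np.float64(8.6)), (np.float64(48.0), np.float64(7.8))]
rear 12 [(np.float64(48.0), np.float64(7.9)), (np.float64(47.5), np.float64(7.9)), (np.float64(55.0), np.float64(-7.5))]
rear 16 [(np.float64(51.0), np.float64(-7.9)), (np.float64(51.5), np.float64(-7.8)), (np.float64(52.0), np.float64(-7.5))]
[ 0.91407774 -0.01546036  0.07149519]
```

```bash
python3 -c "
from station import ctrl
print(ctrl.close_job())"
```

```text
the job is handed in; nothing more can be done
None
```

I handed the job in at about 22 s: the board is parked behind the keeper with its plate within about 1 mm of the side stop, the caddy upright near the plate's middle, the gripper open and clear, and no judging result returned.

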